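# Clamp a cleat blank in its shaping jig with a square T-key

### The arm

A 6-joint arm with a two-finger parallel gripper is mounted at the origin on a cart in front of the work surface, level with it; the furniture and walls round the work are solid. World frame = base frame: x ahead of the robot, y to its left, z up, the work surface at z = 0. Lengths are in m, angles in rad, forces in N, time in s.
With the tool pointing down it reaches from about 0.275 to 0.85 m from the base axis. Payload 19 kg.
Tool frame: the origin (TCP) lies midway between the tips of the shut fingers; the grasp point (between the pads) lies 19 mm behind it (manip.tcp_to_grasp is the z of the grasp point in the tool frame, in m); z points along the fingers, y is the line along which they close (so a half turn about z gives the same grasp; the last joint's range is limited). The gripper opens to 85 mm and grips with 20 to 120 N. Pads are 22 mm wide; open, the fingers measure 114 mm over their backs; the gripper's body (76 mm by 85 mm) begins 54 mm behind the grasp point. The pads swing forward as they close: fully open they stand 13 mm farther back than shut.
Start: joints at [1.108, 0.15, 1.437, -0, 1.554, -0.134], TCP at [0.186, 0.544, 0.205] pointing down, gripper open.
Joint ranges: [-2.8, 2.8], [-0.68, 2.1], [0.12, 2.68], [-1.39, 4.53], [0.16, 2.79], [-2.81, 2.81]. Speed limits (rad/s): [1.89, 1.89, 2.22, 3.01, 3.01, 3.01].

### API

Orientations are given as a unit quaternion [x, y, z, w].
In Python, from cell import manip, read_camera gives the robot as it stands.
- The arm moves only by the tool apply_moves, never from a script. Its argument "deltas" is a list of rows, each a list of 3 entries, a list of its own where there are three numbers: the opening, from 0 (shut) to 1 (fully open), then the shift along the tool's x, y, z in m, then the turn, a rotation vector about the tool's x, y, z in rad. In form: [[hand, [x, y, z], [ax, ay, az]], ...]. A call has 1 to 8 rows; each row shifts and turns the commanded pose from where the row before left it, along the tool's axes as they then stand; what a row does not reach is not made up. A row lasts 1/12 s, in which the tool goes at most 41.7 mm and 7.16 degrees, less where a joint would pass 70% of its speed; a pose out of reach is approached as far as the arm can. A call is refused whole if a number of a shift passes 0.0417 or a number of a turn 0.125, either way. A call with a gripper value outside its range is refused whole. The fingers move at their own pace and stop on an object; the grip force is fixed at half the most. Time passes only in rows, so rows that do not move let the fingers close. It gives the time, the measured TCP pose, the force, the opening and the grip force at its end, in the units of the state.
- manip.get_obs(): the state, without advancing time (a new reading comes with each control period).
- read_camera(name): name is "side" or "top" or "wrist"; returns a dict with "frame" (400x640x3 uint8, blue, green, red), "depth" (400x640 float32, m along the optical axis (not along the pixel's ray), 0 where there is no reading), "intrinsics" (3x3 intrinsics, pixels), "k1" (the pictures are not rectified: a ray, as slopes to the right and down, at radius r is drawn at 1 + k1 r^2 times it, then the intrinsics apply), "T" (4x4, takes a point from camera to world coordinates). Camera axes: x right, y down, z forward; pixel columns grow to the right and rows downward; lengths in m; the calibration is good to about 2 mm. A picture is of the moment at which its call begins.
- manip.close_job(): hands the job in; it is judged then, once.
The state is a dict: "time_s": time; "q": joint angles; "dq": joint speeds; "joint_torque": joint torques, N m; "position": TCP position; "eef_rot": TCP orientation; "force": force on the tool from outside, world axes, zero at the start; "wrist_torque": the same for the moment, N m; "finger_gap": opening from 0.0 (shut) to 1.0 (fully open); "gripper_force": force on a finger pad.
Only numpy, scipy, OpenCV 4.12 (cv2) and the standard library are available. Lean on these libraries where they do the work, as an engineer would, in place of code of your own. Each camera call takes 0.05 s, during which the arm holds its last target. There are 200 camera calls.

### The job

The half-finished oak cleat has to be held for shaping: first set it down foot first in the nest of the plywood jig, between the rubber-faced fence and the steel cam. Then take the T-key from its wooden block, rest it on the cam's square socket and turn it until it drops fully in, and turn the cam clockwise with it until the cleat is clamped tight. Leave the key standing in the socket, and leave the tape measure and the grey enamel mug where they are.

Things in the scene. Friction and masses are not known exactly. Their poses are not given: they have to be found in the camera images.
- jig: Holding jig screwed to the bench: plywood base 140 (x) x 170 (y) x 20 mm high, origin at the centre of its underside, z up. The nest for the cleat's foot runs along y: rubber-faced oak fence (14 mm above the base) on its +x side, steel cam on its -x side, oak ears 12 mm high that stop the foot's ends at y = +-28 mm.
- nest (a point): Point on top of the jig's base at jig x = +1 mm, y = 0: where the middle of the cleat's underside belongs when set down, with the cleat's y along the jig's y. 4.5 to 6.5 mm free play across the foot (x), 6 mm along it (y). Clamping later pushes the cleat 3 to 5 mm towards +x. Axes as the jig's.
- pad_face (a point): Middle of the fence's black rubber face, at jig x = +15 mm, 6 mm above the base. The rubber gives up to 4 mm, about 5 N per mm. Axes as the jig's.
- cam_axis (a point): Point on the cam's vertical axis, at jig x = -35 mm, y = 0, on top of the base. The cam is a steel disc of 26 mm radius, 7 mm off centre, 17 mm high. It starts open; turned clockwise seen from above it touches the foot after 0.7 to 1.2 rad, stops dead at 1.14 to 1.66 rad. Stiff: 0.3 N m drag, some 0.7 N m when clamping; stays where left.
- socket (a point): Centre of the mouth of the square socket in the top of the cam, 37 mm above the jig's underside, on the cam's axis: 22.6 mm across flats, 22 mm deep. The point does not turn with the cam (axes as the jig's): the cam's start angle differs each time and is not reported. A red dot on the disc marks its bulge; two sides of the square are parallel to the line to the dot.
- cleat: Half-finished horn cleat of pale oak, 70 g, standing on its foot. Foot 24 mm wide (x), 50 mm long (y), 20 mm high; above it two horns 20 mm wide, together 150 mm long (y), top at 35 mm. Alike end for end. Origin at the centre of the foot's underside, z up.
- key: T-key standing tip down in its block, 0.3 kg: steel square 20 mm across flats, 24 mm long, 28 mm collar, 18 mm shank, orange and black cross handle 96 mm long (y), 22 mm wide (x, flat sides parallel to the square's), 76 to 106 mm above the tip. Origin at the middle of the tip's end, z up. Fully home the tip is 22 mm below the socket's mouth.
- key_grip (a point): Middle of the key's handle, 91 mm above its tip; axes as the key's (handle along y).
- key_block: Fixed block of pale wood 70 x 70 x 45 mm with a round hole, 31 mm across and 32 mm deep, in which the key stands loosely; origin at the centre of its underside.
- tape_measure: Black and yellow tape measure lying on its side, 64 x 66 x 34 mm, origin at the centre of its underside. Not part of the job.
- mug: Grey enamel mug, 84 mm across, 81 mm high, origin at the centre of its underside. Not part of the job.

How it is judged:
By the outcome, as a careful person would: the job done as asked, in the order asked, and still so for the second after the job is handed in, with the robot touching nothing.
It also fails if it takes over 72 s, if anything falls off the work surface, if the arm or the gripper's body presses on something with over 40 N, if the wrist force passes 120 N, or if a joint passes its speed limit or range.

## Working session

There is one attempt and no reset: what is moved stays moved. The work goes in short steps, Python scripts to look and compute and a tool call to move; the robot and the scene stay as the last step left them, time stands still between calls to the robot, and variables do not carry over. Pictures are saved under pics/ and viewed, at most 10 in all, crops included, and the job is handed in when it is done.

Besides the shell and the picture viewer there is one more tool, called after "Request:" by a JSON object that holds its "name" and its "arguments". apply_moves: Moves the arm, as the interface text tells. Its arguments: {"type":"object","properties":{"deltas":{"type":"array"}},"required":["deltas"]}

```bash
mkdir -p pics; ls
cat > h.py <<'E'
import numpy as np, cv2
from cell import manip, read_camera
def ray(c,u,v):
    K=c["intrinsics"];x=(u-K[0,2])/K[0,0];y=(v-K[1,2])/K[1,1]
    r=np.hypot(x,y);s=r
    for _ in range(20): s=r/(1+c["k1"]*s*s)
    k=s/r if r>0 else 1
    return np.array([x*k,y*k,1.])
def onplane(c,u,v,z):
    T=np.array(c["T"]);d=T[:3,:3]@ray(c,u,v);o=T[:3,3]
    return o+d*(z-o[2])/d[2]
def pt(c,u,v):
    T=np.array(c["T"]);return T[:3,:3]@(ray(c,u,v)*c["depth"][int(v),int(u)])+T[:3,3]
def cloud(c):
    h,w=c["depth"].shape;K=np.array(c["intrinsics"]);k=float(c["k1"])
    u,v=np.meshgrid(np.arange(w),np.arange(h))
    x=(u-K[0,2])/K[0,0];y=(v-K[1,2])/K[1,1];r=np.hypot(x,y);s=r.copy()
    for _ in range(20): s=r/(1+k*s*s)
    f=np.where(r>0,s/np.maximum(r,1e-9),1);d=c["depth"]
    P=np.stack([x*f*d,y*f*d,d],-1);T=np.array(c["T"])
    return P@T[:3,:3].T+T[:3,3]
E
python3 - <<'E'
from h import *
for n in("top","side"):
    c=read_camera(n);cv2.imwrite(f"pics/{n}1.png",c["frame"]);print(n,np.round(c["T"],3).tolist(),c["k1"],np.array(c["intrinsics"]).tolist())
print(manip.get_obs(),manip.tcp_to_grasp)
E
```

```text
pics
top [[-0.063, -0.927, 0.369, 0.236], [-0.998, 0.057, -0.028, 0.227], [0.005, -0.37, -0.929, 1.138], [0.0, 0.0, 0.0, 1.0]] -0.0726445819905638 [[494.66705415843313, 0.0, 324.18254029947434], [0.0, 494.66705415843313, 201.89665423917882], [0.0, 0.0, 1.0]]
side [[0.848, -0.22, 0.482, 0.163], [-0.53, -0.34, 0.777, -0.585], [-0.007, -0.914, -0.405, 0.484], [0.0, 0.0, 0.0, 1.0]] -0.0038565592037705923 [[463.6711793884726, 0.0, 312.75864372897337], [0.0, 463.6711793884726, 195.88412089440408], [0.0, 0.0, 1.0]]
{'time_s': 0.1, 'q': array([ 1.10797770e+00,  1.50931824e-01,  1.43791134e+00, -4.68282198e-05,
        1.55380550e+00, -1.33989868e-01]), 'dq': array([ 2.60236639e-04, -1.47551644e-03, -1.76202857e-03, -4.55887826e-06,
        1.00757380e-03,  5.49168658e-04]), 'joint_torque': array([ 4.58733310e-03, -7.14374900e+01, -5.71787524e+01, -1.45500958e-04,
        7.25324455e-03, -4.39891528e-05]), 'position': array([0.18561031, 0.54396995, 0.20466592]), 'eef_rot': array([ 1.63674211e-01,  9.86514305e-01, -5.11554017e-04, -1.32855280e-04]), 'force': array([-0.51224693,  0.56387978,  0.27457369]), 'wrist_torque': array([-0.00063073,  0.00834258, -0.01363289]), 'gripper_force': 0.0, 'finger_gap': 0.9986027514552707} -0.0187
```

View pics/top1.png

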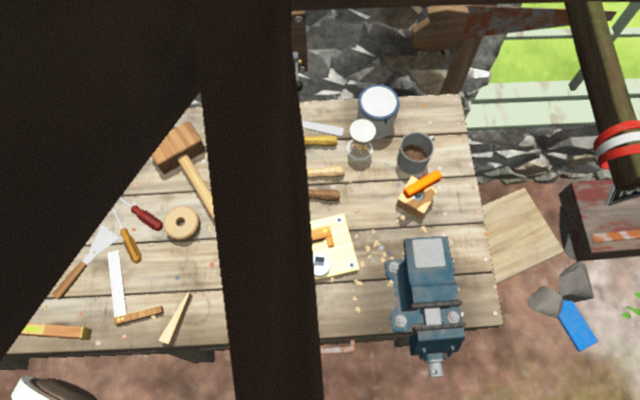

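View pics/side1.png

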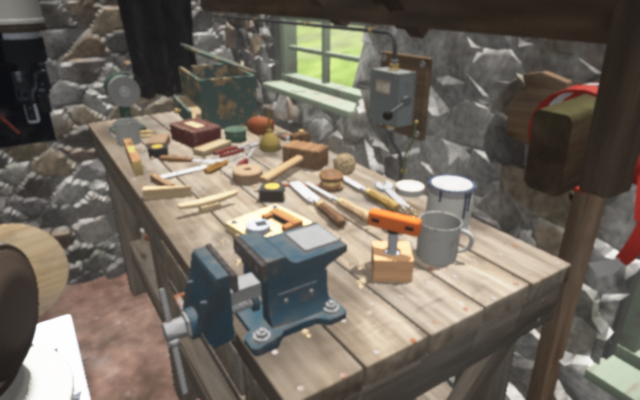

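The top view shows the jig (335,245) half behind a beam, the key (422,185) in its block and the mug (415,150); a vise stands at (430,290). The pale cleat is at about (175,318) in the top view and (208,200) in the side view.

Run:
```python
from h import *
t=read_camera("top");s=read_camera("side")
f=lambda a:np.round(a,3)
print("cleat",f(onplane(t,175,318,.035)),f(pt(t,175,318)),f(pt(s,208,200)), "ends",f(onplane(t,188,293,.035)),f(onplane(t,163,343,.035)))
print("jig",f(pt(t,340,240)),f(pt(s,262,220)))
print("dial",f(onplane(t,321,263,.037)),f(pt(s,258,226)))
print("key",f(pt(t,422,185)),f(pt(s,392,222)))
print("mug",f(pt(t,415,155)), "vise",f(pt(t,430,252)),f(pt(t,400,320)),f(pt(t,433,370)))
cv2.imwrite("pics/s2.png",cv2.resize(s["frame"][150:300,130:450],None,fx=2.5,fy=2.5,interpolation=2))
w=read_camera("wrist");cv2.imwrite("pics/w1.png",w["frame"]);print(f(w["T"]),w["k1"],f(w["intrinsics"]))
```

```text
cleat [0.418 0.541 0.035] [0.419 0.542 0.03 ] [0.482 0.401 0.03 ] ends [0.473 0.514 0.035] [0.365 0.565 0.035]
jig [0.581 0.162 0.019] [0.537 0.224 0.037]
dial [0.524 0.211 0.037] [0.517 0.202 0.038]
key [ 0.67  -0.028  0.116] [ 0.667 -0.038  0.109]
mug [ 0.793 -0.045  0.022] vise [ 0.511 -0.023  0.12 ] [0.384 0.044 0.033] [ 0.272 -0.001  0.094]
[[ 0.324  0.911  0.256  0.12 ]
 [ 0.946 -0.312 -0.088  0.568]
 [-0.001  0.271 -0.963  0.374]
 [ 0.     0.     0.     1.   ]] -0.009198803173949761 [[290.704   0.    316.735]
 [  0.    290.704 198.433]
 [  0.      0.      1.   ]]
```

View pics/s2.png

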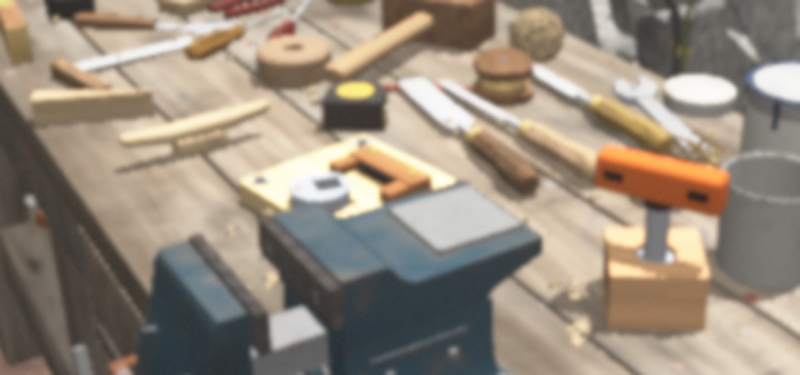

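View pics/w1.png

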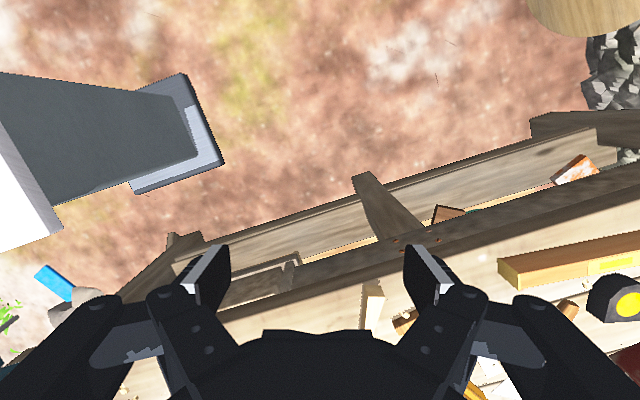

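The real cleat is at crop (195,122), which is about (0.48,0.40) in world and hidden from the top camera. The jig is at crop (345,175) and the tape at (355,105). The wrist view shows only the bench edge, so I'll move it over the work.

Request:
{"name": "apply_moves", "arguments": {"deltas": [[1, [-0.035, -0.0123, -0.0056], [0, 0, 0]], [1, [-0.035, -0.0123, -0.0056], [0, 0, 0]], [1, [-0.035, -0.0123, -0.0056], [0, 0, 0]], [1, [-0.035, -0.0123, -0.0056], [0, 0, 0]], [1, [-0.035, -0.0123, -0.0056], [0, 0, 0]], [1, [-0.035, -0.0123, -0.0056], [0, 0, 0]], [1, [-0.035, -0.0123, -0.0056], [0, 0, 0]], [1, [-0.035, -0.0123, -0.0056], [0, 0, 0]]]}}

```text
time_s: 0.92
position: [0.42, 0.3592, 0.2503]
eef_rot: [0.164, 0.987, -0.0, 0.0]
force: [0.2, -0.2, 0.6]
finger_gap: 1.0
gripper_force: 0.0
```

Request:
{"name": "apply_moves", "arguments": {"deltas": [[1, [0, 0, 0], [0, 0, 0]], [1, [0, 0, 0], [0, 0, 0]]]}}

```text
time_s: 1.08
position: [0.4202, 0.3594, 0.2499]
eef_rot: [0.165, 0.986, -0.0, -0.0]
force: [-1.6, 0.5, -0.5]
finger_gap: 0.997
gripper_force: 0.0
```

Run:
```python
from h import *
o=manip.get_obs();print(o["time_s"],o["position"],o["eef_rot"],o["force"])
w=read_camera("wrist");cv2.imwrite("pics/w2.png",w["frame"]);np.savez("w2.npz",**w)
```

```text
1.0833 [0.42021073 0.35943322 0.24992401] [ 1.65176917e-01  9.86263951e-01 -6.27601680e-05 -3.87491929e-05] [-1.56051265  0.47439957 -0.49679898]
```

View pics/w2.png

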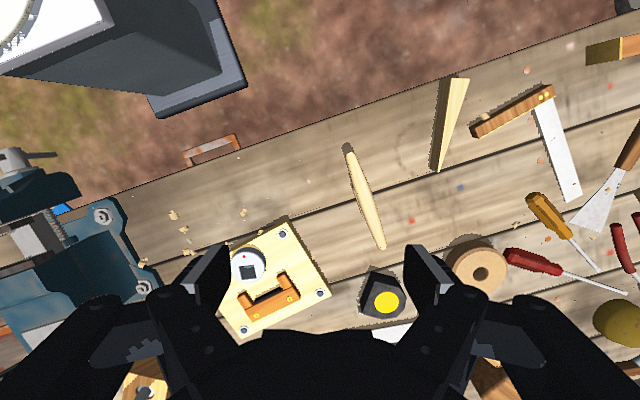

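The wrist view shows the cleat at (365,198), jig corners at (287,215), (330,292) and (240,340), and the cam disc at (247,265) with its red dot at (243,257). The fence is at (268,300) and the tape at (382,298).

```bash
cat > meas.py <<'E'
from h import *
import sys
w=dict(np.load("w2.npz"));P=cloud(w);I=w["frame"];hsv=cv2.cvtColor(I,cv2.COLOR_BGR2HSV).astype(int)
f=lambda a:np.round(a,4).tolist()
def rect(m,z):
    n,l,s,c=cv2.connectedComponentsWithStats(m.astype(np.uint8));k=1+np.argmax(s[1:,4]);v,u=np.where(l==k)
    X=np.array([onplane(w,a,b,z)[:2] for a,b in zip(u,v)],np.float32)
    r=cv2.minAreaRect(X);return r,cv2.boxPoints(r),s[k],np.median(P[v,u,2]),X
box=np.zeros(I.shape[:2],bool);box[135:260,330:400]=1
m=box&(P[...,2]>.02)&(P[...,2]<.05)
r,b,s,z,X=rect(m,.033);print("cleat",r,s,z,X.mean(0));
e=np.linalg.svd(X-X.mean(0))[2][0];print("axis",e,np.degrees(np.arctan2(e[1],e[0])))
def corner(u,v,z):return onplane(w,u,v,z)
# jig corners by colour: pale plywood
box[:]=0;box[205:345,215:345]=1
m=box&(P[...,2]>.013)&(P[...,2]<.028)
r,b,s,z,X=rect(m,.02);print("jig",r,s,z);print(f(b))
# edges of visible jig by hull lines
h=cv2.convexHull(X)[:,0];d=np.roll(h,-1,0)-h;L=np.linalg.norm(d,axis=1)
for i in np.argsort(-L)[:6]:print(f(h[i]),f(h[(i+1)%len(h)]),round(L[i],4),round(np.degrees(np.arctan2(d[i,1],d[i,0])),1))
red=box&((hsv[...,0]<8)|(hsv[...,0]>172))&(hsv[...,1]>130)&(hsv[...,2]>120)
v,u=np.where(red);print("red",list(zip(u,v))[:20])
gr=box&(hsv[...,1]<45)&(P[...,2]>.03)&(P[...,2]<.045);gr[:,268:]=0
r,b,s,z,X=rect(gr,.037);print("disc",r,s,z)
E
python3 meas.py
python3 - <<'E'
from h import *
w=np.load("w2.npz");cv2.imwrite("pics/c2.png",cv2.resize(w["frame"][205:345,215:345],None,fx=4.2,fy=4.2,interpolation=2))
E
```

```text
cleat ((0.48578524589538574, 0.40996843576431274), (0.1511506289243698, 0.020710742101073265), 1.3728876113891602) [ 345  151   42   99 1329] 0.033257317945955045 [0.4822007  0.41038755]
axis [0.99929285 0.0376007 ] 2.1548693
jig ((0.5625748038291931, 0.2209591120481491), (0.14218410849571228, 0.17328213155269623), 10.24209976196289) [ 218  221  114  118 5475] 0.020382703476978403
[[0.4772000014781952, 0.2935999929904938], [0.5080000162124634, 0.12309999763965607], [0.6478999853134155, 0.14830000698566437], [0.6171000003814697, 0.3188999891281128]]
[0.4952999949455261, 0.1949000060558319] [0.5810999870300293, 0.13779999315738678] 0.1031 -33.6
[0.6330000162124634, 0.23090000450611115] [0.6222000122070312, 0.29100000858306885] 0.0611 100.2
[0.6435999870300293, 0.17239999771118164] [0.6330000162124634, 0.23090000450611115] 0.0595 100.2
[0.5552999973297119, 0.3077000081539154] [0.4999000132083893, 0.29739999771118164] 0.0564 -169.5
[0.5827999711036682, 0.13699999451637268] [0.6345000267028809, 0.14589999616146088] 0.0524 9.8
[0.48399999737739563, 0.25619998574256897] [0.49160000681877136, 0.21449999511241913] 0.0424 -79.6
red [(np.int64(244), np.int64(255)), (np.int64(243), np.int64(256)), (np.int64(244), np.int64(256)), (np.int64(243), np.int64(257)), (np.int64(244), np.int64(257))]
disc ((0.5212001204490662, 0.21796149015426636), (0.049719687551259995, 0.05372002348303795), 70.96707916259766) [230 250  35  34 760] 0.037069237873150085
```

View pics/c2.png

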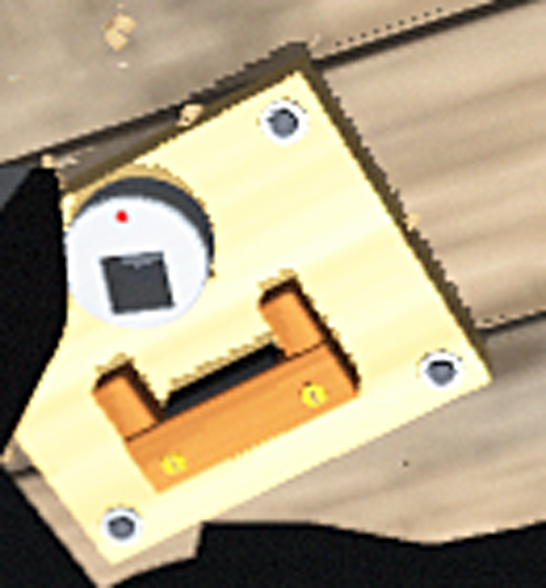

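The measurements fit the given sizes:

| Item | Centre (m) | Yaw | Size measured (mm) |
|---|---|---|---|
| Cleat | (0.486, 0.410) | 1.7° (long axis) | 151 |
| Jig | (0.5625, 0.221) | 10.1° | 142 x 173 |

The crop shows the red dot at (122,216) and the socket at (138,283). Next I'll go above the cleat.

Request:
{"name": "apply_moves", "arguments": {"deltas": [[1, [0, 0, 0.02], [0, 0, -0.12]], [1, [0, 0, 0.02], [0, 0, -0.12]], [1, [0, 0, 0.02], [0, 0, -0.12]], [1, [-0.0224, 0.0162, 0.02], [0, 0, 0]], [1, [-0.0224, 0.0162, 0.02], [0, 0, 0]], [1, [-0.0223, 0.0162, 0.02], [0, 0, 0]], [1, [0, 0, 0.01], [0, 0, 0]], [1, [0, 0, 0], [0, 0, 0]]]}}

```text
time_s: 1.8
position: [0.4827, 0.4119, 0.1163]
eef_rot: [-0.016, 1.0, -0.001, -0.002]
force: [-0.7, -0.4, -1.0]
finger_gap: 1.0
gripper_force: 0.0
```

Run:
```python
from h import *
o=manip.get_obs();print(o["time_s"],o["position"],o["eef_rot"])
q=o["eef_rot"];print("toolY yaw",np.degrees(2*np.arctan2(q[1],q[0]))-90)
w=read_camera("wrist");cv2.imwrite("pics/w3.png",w["frame"]);np.savez("w3.npz",**w)
P=cloud(w);m=(P[...,2]>.015)&(P[...,2]<.045)&(abs(P[...,0]-.486)<.095)&(abs(P[...,1]-.41)<.03)
n,l,s,c=cv2.connectedComponentsWithStats(m.astype(np.uint8));print(s[1:][s[1:,4]>100])
v,u=np.where(m);X=np.array([onplane(w,a,b,.034)[:2] for a,b in zip(u,v)],np.float32);print(cv2.minAreaRect(X),X.min(0),X.max(0))
for a in np.arange(.42,.56,.02):
  k=abs(X[:,0]-a)<.004
  if k.sum()>3:print(round(a,2),X[k,1].min(),X[k,1].max(),np.median(P[v[k],u[k],2]))
```

```text
1.8 [0.48273832 0.41186724 0.11628908] [-0.01639822  0.99986183 -0.00140995 -0.00233002]
toolY yaw 91.87918854806651
[[ 302  114   26  162 3242]]
((0.4860137104988098, 0.411238431930542), (0.1497884839773178, 0.022008638828992844), 2.343336582183838) [0.41110078 0.39932826] [0.56091994 0.42287332]
0.42 0.40183815 0.4163408 0.0343735727353619
0.44 0.40141717 0.41791755 0.03330389051770821
0.46 0.39932826 0.42131776 0.03282985023521126
0.48 0.40047935 0.42213696 0.03288054167079116
0.5 0.40085092 0.42287332 0.032815726244949384
0.52 0.40309036 0.42169982 0.0330879108635721
0.54 0.4054003 0.42079726 0.03386903310597178
0.56 0.40874287 0.41934556 0.03446193188942384
```

View pics/w3.png

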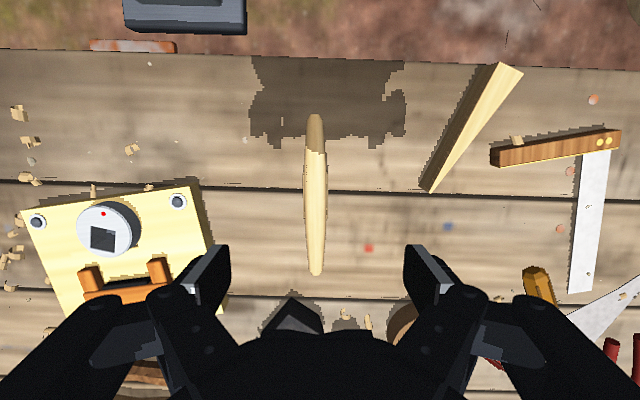

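The wrist view shows the cleat at (316,195), between the fingers. It measures (0.486,0.411), yaw 2°, length 150 mm. Going down.

Request:
{"name": "apply_moves", "arguments": {"deltas": [[1, [0, 0.001, 0.02], [0, 0, 0]], [1, [0, 0, 0.02], [0, 0, 0]], [1, [0, 0, 0.02], [0, 0, 0]], [1, [0, 0, 0.01], [0, 0, 0]], [1, [0, 0, 0], [0, 0, 0]], [1, [0, 0, 0], [0, 0, 0]]]}}

```text
time_s: 2.35
position: [0.4842, 0.4126, 0.0513]
eef_rot: [-0.016, 1.0, 0.0, 0.0]
force: [-0.6, -0.5, 0.7]
finger_gap: 1.002
gripper_force: 0.0
```

Request:
{"name": "apply_moves", "arguments": {"deltas": [[1, [-0.0018, -0.0014, 0.015], [0, 0, 0]], [1, [0, 0, 0.0145], [0, 0, 0]], [1, [0, 0, 0], [0, 0, 0]], [0.6, [0, 0, 0], [0, 0, 0]], [0.4, [0, 0, 0], [0, 0, 0]], [0.3, [0, 0, 0], [0, 0, 0]], [0.15, [0, 0, 0], [0, 0, 0]], [0.1, [0, 0, 0], [0, 0, 0]]]}}

```text
time_s: 3.02
position: [0.4865, 0.4111, 0.0212]
eef_rot: [-0.016, 1.0, 0.0, 0.0]
force: [0.6, -0.1, -0.4]
finger_gap: 0.296
gripper_force: 0.0
```

Request:
{"name": "apply_moves", "arguments": {"deltas": [[0, [0, 0, 0], [0, 0, 0]], [0, [0, 0, 0], [0, 0, 0]], [0, [0, 0, 0], [0, 0, 0]], [0, [0, 0, 0], [0, 0, 0]]]}}

```text
time_s: 3.35
position: [0.4862, 0.4109, 0.0205]
eef_rot: [-0.016, 1.0, -0.0, -0.0]
force: [0.6, 0.2, -0.6]
finger_gap: -0.001
gripper_force: 0.0
```

Run:
```python
from h import *
w=read_camera("wrist");cv2.imwrite("pics/w4.png",w["frame"]);np.savez("w4.npz",**w)
s=read_camera("side")
a=cv2.resize(s["frame"][130:270,110:330],None,fx=2.5,fy=2.5,interpolation=2)
b=cv2.resize(w["frame"][60:400,140:500],(360,350))
cv2.imwrite("pics/w4.png",np.vstack([np.hstack([a[:350,:420],b])]))
```

```text
(no output)
```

View pics/w4.png

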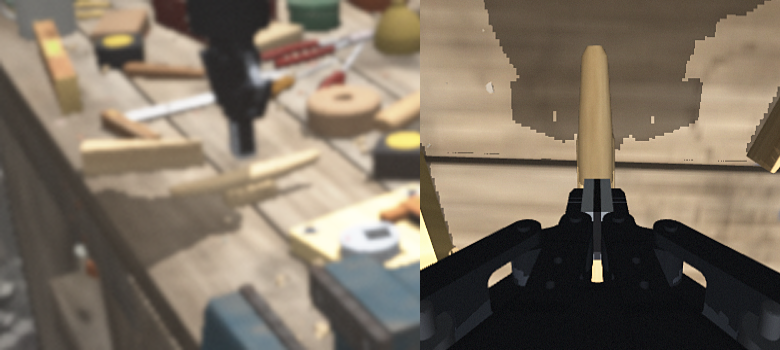

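The side crop shows the shut fingers ending at (240,155), just behind or above an undisturbed cleat at (245,175). I'll check their true location by depth.

Run:
```python
from h import *
f=lambda a:np.round(a,3).tolist()
s=read_camera("side");P=cloud(s);o=manip.get_obs();print(o["position"],o["finger_gap"])
for v in range(178,210,3): print(v,[f(P[v,u]) for u in (203,206,209)])
for n in("w4",):
  w=dict(np.load(n+".npz"));Q=cloud(w)
  for u,v in((316,100),(316,150),(300,250),(332,250),(316,250),(316,330),(317,200),(316,215),(316,230)):print(u,v,f(Q[v,u]))
```

```text
[0.48621876 0.41094936 0.02041177] 0.0019412069160806016
178 [[0.475, 0.399, 0.089], [0.475, 0.379, 0.095], [0.489, 0.398, 0.086]]
181 [[0.476, 0.404, 0.079], [0.48, 0.394, 0.082], [0.488, 0.397, 0.079]]
184 [[0.475, 0.402, 0.072], [0.48, 0.397, 0.073], [0.487, 0.396, 0.072]]
187 [[0.475, 0.407, 0.063], [0.479, 0.397, 0.066], [0.488, 0.402, 0.062]]
190 [[0.475, 0.41, 0.054], [0.479, 0.398, 0.058], [0.487, 0.401, 0.055]]
193 [[0.507, 0.514, 0.001], [0.48, 0.406, 0.047], [0.521, 0.507, 0.0]]
196 [[0.501, 0.497, 0.0], [0.508, 0.493, -0.0], [0.489, 0.413, 0.034]]
199 [[0.471, 0.404, 0.034], [0.478, 0.403, 0.033], [0.485, 0.404, 0.031]]
202 [[0.47, 0.404, 0.027], [0.477, 0.403, 0.025], [0.484, 0.402, 0.024]]
205 [[0.469, 0.402, 0.02], [0.476, 0.402, 0.018], [0.482, 0.397, 0.018]]
208 [[0.466, 0.394, 0.016], [0.474, 0.398, 0.012], [0.482, 0.401, 0.009]]
316 100 [0.407, 0.409, 0.001]
316 150 [0.434, 0.41, 0.033]
300 250 [0.479, 0.404, 0.061]
332 250 [0.478, 0.419, 0.062]
316 250 [0.475, 0.412, 0.069]
316 330 [0.548, 0.414, 0.034]
317 200 [0.462, 0.412, 0.033]
316 215 [0.471, 0.411, 0.033]
316 230 [0.479, 0.412, 0.035]
```

By depth, the shut fingertips are near z = 0.046 while the reported TCP is 0.0205, so the fingers ended about 25 mm short and closed above the cleat. I'll measure the real offset by lightly touching the cleat's top.

Request:
{"name": "apply_moves", "arguments": {"deltas": [[0, [0, 0, 0.002], [0, 0, 0]], [0, [0, 0, 0.002], [0, 0, 0]], [0, [0, 0, 0.002], [0, 0, 0]], [0, [0, 0, 0], [0, 0, 0]]]}}

```text
time_s: 3.83
position: [0.486, 0.4108, 0.0138]
eef_rot: [-0.016, 1.0, -0.0, -0.0]
force: [-0.2, 0.4, -0.0]
finger_gap: 0.001
gripper_force: 0.0
```

Request:
{"name": "apply_moves", "arguments": {"deltas": [[0, [0, 0, 0.001], [0, 0, 0]], [0, [0, 0, 0.001], [0, 0, 0]], [0, [0, 0, 0], [0, 0, 0]]]}}

```text
time_s: 4.08
position: [0.4862, 0.4109, 0.0122]
eef_rot: [-0.016, 1.0, -0.0, -0.0]
force: [0.0, 0.3, 1.1]
finger_gap: 0.002
gripper_force: 0.0
```

Request:
{"name": "apply_moves", "arguments": {"deltas": [[0, [0, 0, 0.001], [0, 0, 0]], [0, [0, 0, 0], [0, 0, 0]]]}}

```text
time_s: 4.25
position: [0.4862, 0.4109, 0.0113]
eef_rot: [-0.016, 1.0, -0.0, -0.0]
force: [1.1, 0.1, 0.1]
finger_gap: -0.001
gripper_force: 0.0
```

Request:
{"name": "apply_moves", "arguments": {"deltas": [[0, [0, 0, 0.001], [0, 0, 0]], [0, [0, 0, 0.001], [0, 0, 0]], [0, [0, 0, 0], [0, 0, 0]]]}}

```text
time_s: 4.5
position: [0.4861, 0.4109, 0.0092]
eef_rot: [-0.016, 1.0, -0.0, -0.0]
force: [0.1, -0.2, -0.2]
finger_gap: -0.002
gripper_force: 0.0
```

Request:
{"name": "apply_moves", "arguments": {"deltas": [[0, [0, 0, 0.001], [0, 0, 0]], [0, [0, 0, 0.001], [0, 0, 0]], [0, [0, 0, 0], [0, 0, 0]]]}}

```text
time_s: 4.75
position: [0.4864, 0.4111, 0.0087]
eef_rot: [-0.016, 1.0, 0.0, 0.0]
force: [-5.4, -4.0, 14.3]
finger_gap: 0.001
gripper_force: 7.5
```

Request:
{"name": "apply_moves", "arguments": {"deltas": [[0, [0, 0, 0.001], [0, 0, 0]], [0, [0, 0, 0], [0, 0, 0]]]}}

```text
time_s: 4.92
position: [0.4865, 0.4112, 0.0086]
eef_rot: [-0.016, 1.0, 0.0, 0.001]
force: [-9.4, -5.6, 27.1]
finger_gap: 0.0
gripper_force: 13.2
```

Contact came at a reported z of 0.0088 with the cleat's top at about 0.033, so the real shut tips are about 24 mm behind the reported TCP. I'll back off, open and grip 24 mm lower.

Request:
{"name": "apply_moves", "arguments": {"deltas": [[0, [0, 0, -0.015], [0, 0, 0]], [0, [0, 0, -0.015], [0, 0, 0]], [1, [0, 0, 0], [0, 0, 0]], [1, [0, 0, 0], [0, 0, 0]], [1, [0, 0, 0], [0, 0, 0]], [1, [0, 0, 0], [0, 0, 0]], [1, [0, 0, 0], [0, 0, 0]], [1, [0, 0, 0], [0, 0, 0]]]}}

```text
time_s: 5.58
position: [0.486, 0.4108, 0.0358]
eef_rot: [-0.016, 1.0, -0.0, -0.0]
force: [-0.2, 0.2, -0.4]
finger_gap: 0.849
gripper_force: 0.0
```

Request:
{"name": "apply_moves", "arguments": {"deltas": [[1, [0, 0, 0.013], [0, 0, 0]], [1, [0, 0, 0.013], [0, 0, 0]], [1, [0, 0, 0.01], [0, 0, 0]], [1, [0, 0, 0], [0, 0, 0]], [1, [0, 0, 0], [0, 0, 0]]]}}

```text
time_s: 6.0
position: [0.4858, 0.4106, -0.0008]
eef_rot: [-0.016, 1.0, -0.001, -0.001]
force: [-1.0, 1.1, -0.0]
finger_gap: 1.001
gripper_force: 0.0
```

Request:
{"name": "apply_moves", "arguments": {"deltas": [[0.5, [0, 0, 0.002], [0, 0, 0]], [0.3, [0, 0, 0], [0, 0, 0]], [0.2, [0, 0, 0], [0, 0, 0]], [0.1, [0, 0, 0], [0, 0, 0]], [0, [0, 0, 0], [0, 0, 0]], [0, [0, 0, 0], [0, 0, 0]], [0, [0, 0, 0], [0, 0, 0]], [0, [0, 0, 0], [0, 0, 0]]]}}

```text
time_s: 6.67
position: [0.4865, 0.4111, -0.001]
eef_rot: [-0.016, 1.0, 0.0, 0.0]
force: [-1.4, -0.4, 6.3]
finger_gap: 0.202
gripper_force: 58.1
```

Request:
{"name": "apply_moves", "arguments": {"deltas": [[0, [0, 0, 0], [0, 0, 0]], [0, [0, 0, 0], [0, 0, 0]]]}}

```text
time_s: 6.83
position: [0.4865, 0.4111, -0.001]
eef_rot: [-0.016, 1.0, 0.0, 0.0]
force: [-0.8, -1.0, 5.5]
finger_gap: 0.198
gripper_force: 58.1
```

Request:
{"name": "apply_moves", "arguments": {"deltas": [[0, [0, 0, -0.01], [0, 0, 0]], [0, [0, 0, -0.02], [0, 0, 0]], [0, [0, 0, -0.03], [0, 0, 0]], [0, [0, 0, -0.03], [0, 0, 0]], [0, [0, 0, -0.03], [0, 0, 0.119]], [0, [0, 0, 0], [0, 0, 0.119]], [0, [0, 0, 0], [0, 0, 0.119]], [0, [0, 0, 0], [0, 0, 0.119]]]}}

```text
time_s: 7.5
position: [0.4864, 0.411, 0.1198]
eef_rot: [0.223, 0.975, 0.0, 0.0]
force: [0.6, 1.3, -0.4]
finger_gap: 0.202
gripper_force: 57.3
```

Request:
{"name": "apply_moves", "arguments": {"deltas": [[0, [0, 0, 0], [0, 0, 0.119]], [0, [0, 0, 0], [0, 0, 0.119]], [0, [0, 0, 0], [0, 0, 0.119]], [0, [0, 0, 0], [0, 0, 0.119]], [0, [0, 0, 0], [0, 0, 0.119]], [0, [0, 0, 0], [0, 0, 0.119]], [0, [0, 0, 0], [0, 0, 0.119]], [0, [0, 0, 0], [0, 0, 0.119]]]}}

```text
time_s: 8.17
position: [0.4862, 0.4109, 0.1191]
eef_rot: [0.645, 0.764, 0.0, 0.0]
force: [0.2, -0.4, -0.4]
finger_gap: 0.199
gripper_force: 57.3
```

Request:
{"name": "apply_moves", "arguments": {"deltas": [[0, [0, 0, 0], [0, 0, 0]], [0, [0, 0, 0], [0, 0, 0]]]}}

```text
time_s: 8.33
position: [0.4862, 0.4109, 0.1189]
eef_rot: [0.642, 0.767, 0.0, 0.0]
force: [-0.7, 0.2, -1.6]
finger_gap: 0.204
gripper_force: 57.3
```

```bash
cat >> h.py <<'E'
def goto(x,y,z,yaw):
    o=manip.get_obs();p=o["position"];q=o["eef_rot"];a=2*np.arctan2(q[1],q[0])-np.pi/2
    a=(a+np.pi)%(2*np.pi)-np.pi
    ty=np.array([np.cos(a),np.sin(a)]);tx=np.array([-ty[1],ty[0]]);d=np.array([x,y])-p[:2]
    print("t",round(o["time_s"],2),"pos",np.round(p,4),"yaw",round(np.degrees(a),2),"tool d",np.round([d@tx,d@ty,p[2]-z],4),"turn",round(a-np.radians(yaw),4),"F",np.round(o["force"],1),"q6",round(o["q"][5],2))
E
python3 -c "
from h import *
goto(.5637,.2212,.13,10.1)"
```

```text
t 8.33 pos [0.4862 0.4109 0.1189] yaw 10.19 tool d [-0.2004  0.0427 -0.0111] turn 0.0015 F [-0.7  0.2 -1.6] q6 0.4
```

Request:
{"name": "apply_moves", "arguments": {"deltas": [[0, [-0.03, 0.01, 0], [0, 0, 0]], [0, [-0.03, 0.01, 0], [0, 0, 0]], [0, [-0.03, 0.012, 0], [0, 0, 0]], [0, [0, 0.01, 0], [0, 0, 0]], [0, [0, 0, 0], [0, 0, 0]], [0, [0, 0, 0], [0, 0, 0]]]}}

```text
time_s: 8.83
position: [0.5433, 0.3296, 0.1185]
eef_rot: [0.642, 0.767, -0.0, -0.0]
force: [-0.3, 0.7, -1.1]
finger_gap: 0.203
gripper_force: 57.3
```

Run:
```python
from h import *
goto(.5637,.2212,.13,10.1)
w=read_camera("wrist");cv2.imwrite("pics/w5.png",w["frame"]);np.savez("w5.npz",**w)
```

```text
t 8.83 pos [0.5433 0.3296 0.1185] yaw 10.09 tool d [-0.1103  0.0011 -0.0115] turn -0.0001 F [-0.3  0.7 -1.1] q6 0.25
```

View pics/w5.png

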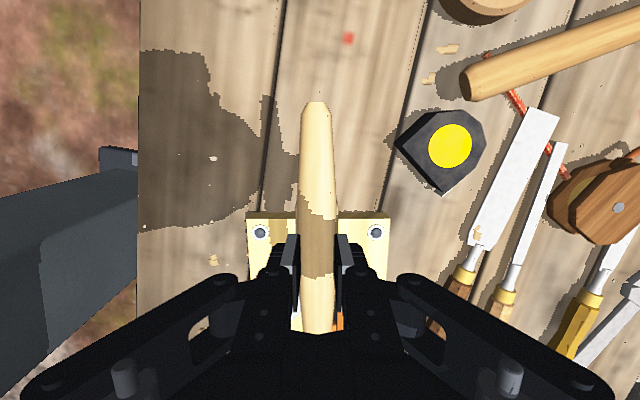

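The view shows the cleat held upright, its +y tip at (316,102), and the jig's +y edge from (247,212) to (389,212) with screws at (260,232) and (376,232). I'll measure the cleat against the jig in this view.

Run:
```python
from h import *
w=dict(np.load("w5.npz"));P=cloud(w);Z=P[...,2]
o=manip.get_obs();a=np.radians(10.1);ex=np.array([np.cos(a),np.sin(a)]);ey=np.array([-ex[1],ex[0]])
tcp=o["position"]
m=(Z>.14)&(Z<.17);m[:,:290]=0;m[:,345:]=0;m[230:]=0
v,u=np.where(m);z=np.median(Z[m]);print("cleat top z",z,np.percentile(Z[m],[5,95]))
X=np.array([onplane(w,i,j,tcp[2]+.0355)[:2] for i,j in zip(u,v)]);
s=X-tcp[:2];s=np.stack([s@ex,s@ey],1);print("cleat rel tcp: tip y",s[:,1].max())
for y in(.03,.04,.05,.06,.07):
  k=abs(s[:,1]-y)<.003;print(y,s[k,0].min(),s[k,0].max(),s[k,0].mean())
m=(Z>.012)&(Z<.028);m[:205]=0;m[262:]=0;m[:,:240]=0;m[:,395:]=0
v,u=np.where(m);X=np.array([onplane(w,i,j,.02)[:2] for i,j in zip(u,v)])
s=np.stack([X@ex,X@ey],1)
print("jig in rotated axes: y max",np.percentile(s[:,1],99.5))
for r in range(216,260,6):
  k=np.where(m[r])[0];A=onplane(w,k[0]-.5,r,.02)[:2];B=onplane(w,k[-1]+.5,r,.02)[:2];print(r,k[0],k[-1],A@ex,B@ex,(A+B)@ex/2,A@ey)
print("edge row by col",[ (c,round(onplane(w,c,np.where(m[:,c])[0][0]-.5,.02)[:2]@ey,4)) for c in (255,265,280,350,370,385) if m[:,c].any()])
J=np.array([.5625,.221]);print("est jig centre",J@ex,J@ey)
```

```text
cleat top z 0.15279627004947005 [0.14936071 0.15449759]
cleat rel tcp: tip y 0.07571556666911596
0.03 -0.009434404532924644 0.008846367177942892 -0.0003066608315752266
0.04 -0.009238871418826008 0.008692249688432937 -0.000321793922799802
0.05 -0.008579631004426314 0.007612100176062109 -0.00038775123477573264
0.06 -0.007938534645724641 0.0070222307749540575 -0.0003642972754815097
0.07 -0.007316153285310501 0.006451151869580075 -0.0003909430340946448
jig in rotated axes: y max 0.20643946200995308
216 248 387 0.5249405353474808 0.661036416719524 0.5929884760335025 0.20646488815204328
222 246 389 0.5225727183923532 0.6633961542804108 0.592984436336382 0.20026772912218083
228 247 388 0.5231303103755715 0.6628297176655991 0.5929800140205852 0.19399269719665757
234 247 388 0.5227033072839063 0.6632480110894878 0.5929756591866971 0.18764260671471383
240 248 387 0.5232673194426908 0.6626749642982122 0.5929711418704514 0.1812140640603728
246 248 387 0.5228347820719175 0.663098599870813 0.5929666909713653 0.174707156626694
252 249 387 0.5234054003819727 0.663528063976123 0.5934667321790479 0.16811876021963623
258 249 386 0.5229671863840496 0.6629478609999193 0.5929575236919844 0.16144851626878162
edge row by col [(255, np.float64(0.207)), (265, np.float64(0.207)), (280, np.float64(0.2069)), (350, np.float64(0.2068)), (370, np.float64(0.2068)), (385, np.float64(0.2068))]
est jig centre 0.5925390852019498 0.11893141934760774
```

Run:
```python
from h import *
a=np.radians(10.1);ex=np.array([np.cos(a),np.sin(a)]);ey=np.array([-ex[1],ex[0]])
for n,b in(("w5",(205,262,240,395)),("w2",(205,345,215,345)),("w3",(175,330,15,230))):
  w=dict(np.load(n+".npz"));P=cloud(w);Z=P[...,2]
  for lo in(.012,.0165,.0185):
    m=(Z>lo)&(Z<.026);q=np.zeros_like(m);q[b[0]:b[1],b[2]:b[3]]=1;m&=q
    X=P[m][:,:2];s=np.stack([X@ex,X@ey],1);print(n,lo,np.percentile(s[:,0],[.3,99.7]).round(4),np.percentile(s[:,1],[.3,99.7]).round(4))
  w3=P[(Z>.031)&(Z<.0365)&q];
```

```text
w5 0.012 [0.5232 0.6629] [0.1581 0.2043]
w5 0.0165 [0.5232 0.6629] [0.158  0.2043]
w5 0.0185 [0.5232 0.6629] [0.158  0.2043]
w2 0.012 [0.523  0.6634] [0.0335 0.2036]
w2 0.0165 [0.5232 0.6634] [0.0335 0.2035]
w2 0.0185 [0.5233 0.6634] [0.0335 0.2035]
w3 0.012 [0.5232 0.6591] [0.0188 0.2038]
w3 0.0165 [0.5233 0.6576] [0.0336 0.2037]
w3 0.0185 [0.5233 0.6562] [0.0338 0.2035]
```

Both views agree on the jig: x extent 0.5232 to 0.6631 and y extent 0.0335 to 0.2036 in jig axes. The target TCP is (0.5646, 0.2205).

```bash
python3 -c "
from h import *
goto(.5646,.2205,.06,10.1)"
```

```text
t 8.88 pos [0.5428 0.33   0.1184] yaw 10.11 tool d [-0.1116  0.0023  0.0584] turn 0.0001 F [-0.5 -0.2 -0.2] q6 0.25
```

Request:
{"name": "apply_moves", "arguments": {"deltas": [[0, [-0.028, 0.0005, 0], [0, 0, 0]], [0, [-0.028, 0.0005, 0], [0, 0, 0]], [0, [-0.028, 0.0005, 0], [0, 0, 0]], [0, [-0.027, 0.0005, 0], [0, 0, 0]], [0, [0, 0, 0.03], [0, 0, 0]], [0, [0, 0, 0.028], [0, 0, 0]], [0, [0, 0, 0], [0, 0, 0]], [0, [0, 0, 0], [0, 0, 0]]]}}

```text
time_s: 9.55
position: [0.5632, 0.2213, 0.06]
eef_rot: [0.642, 0.767, -0.001, -0.001]
force: [-0.8, -0.3, 0.1]
finger_gap: 0.201
gripper_force: 57.3
```

```bash
python3 -c "
from h import *
goto(.5646,.2205,.021,10.1)"
```

```text
t 9.55 pos [0.5632 0.2213 0.06  ] yaw 10.09 tool d [-0.001   0.0012  0.039 ] turn -0.0002 F [-0.8 -0.3  0.1] q6 0.07
```

Request:
{"name": "apply_moves", "arguments": {"deltas": [[0, [-0.001, 0.001, 0.01], [0, 0, 0]], [0, [0, 0, 0.01], [0, 0, 0]], [0, [0, 0, 0], [0, 0, 0]]]}}

```text
time_s: 9.8
position: [0.565, 0.22, 0.0393]
eef_rot: [0.643, 0.766, -0.001, -0.0]
force: [0.1, 0.5, -1.7]
finger_gap: 0.199
gripper_force: 57.3
```

Request:
{"name": "apply_moves", "arguments": {"deltas": [[0, [0, 0, 0.006], [0, 0, 0]], [0, [0, 0, 0.006], [0, 0, 0]], [0, [0, 0, 0], [0, 0, 0]]]}}

```text
time_s: 10.05
position: [0.5651, 0.2197, 0.0273]
eef_rot: [0.643, 0.766, -0.001, -0.0]
force: [-0.3, 0.1, -0.6]
finger_gap: 0.197
gripper_force: 57.3
```

Request:
{"name": "apply_moves", "arguments": {"deltas": [[0, [0, 0, 0.003], [0, 0, 0]], [0, [0, 0, 0.003], [0, 0, 0]], [0, [0, 0, 0], [0, 0, 0]]]}}

```text
time_s: 10.3
position: [0.5654, 0.2197, 0.022]
eef_rot: [0.643, 0.766, -0.0, -0.0]
force: [-0.0, 0.7, -0.8]
finger_gap: 0.201
gripper_force: 57.3
```

Request:
{"name": "apply_moves", "arguments": {"deltas": [[0, [0, 0, 0.002], [0, 0, 0]], [0, [0, 0, 0.001], [0, 0, 0]], [0, [0, 0, 0], [0, 0, 0]]]}}

```text
time_s: 10.55
position: [0.5655, 0.2197, 0.0193]
eef_rot: [0.643, 0.766, -0.0, -0.0]
force: [-0.5, -0.5, -0.4]
finger_gap: 0.201
gripper_force: 57.3
```

Request:
{"name": "apply_moves", "arguments": {"deltas": [[0.22, [0, 0, 0], [0, 0, 0]], [0.25, [0, 0, 0], [0, 0, 0]], [0.3, [0, 0, 0], [0, 0, 0]], [0.35, [0, 0, 0], [0, 0, 0]], [0.35, [0, 0, -0.004], [0, 0, 0]], [0.35, [0, 0, -0.02], [0, 0, 0]], [0.4, [0, 0, -0.03], [0, 0, 0]], [1, [0, 0, -0.03], [0, 0, 0]]]}}

```text
time_s: 11.22
position: [0.565, 0.2197, 0.1043]
eef_rot: [0.643, 0.766, -0.001, -0.0]
force: [0.5, -0.2, 0.2]
finger_gap: 0.526
gripper_force: 0.0
```

Request:
{"name": "apply_moves", "arguments": {"deltas": [[1, [0.03, 0, -0.03], [0, 0, 0]], [1, [0.04, 0, -0.03], [0, 0, 0]], [1, [0.04, 0, -0.03], [0, 0, 0]], [1, [0, 0, 0], [0, 0, 0]], [1, [0, 0, 0], [0, 0, 0]]]}}

```text
time_s: 11.63
position: [0.5489, 0.3161, 0.1846]
eef_rot: [0.642, 0.767, 0.001, 0.001]
force: [-0.1, 0.3, -0.5]
finger_gap: 0.996
gripper_force: 0.0
```

Run:
```python
from h import *
goto(.5646,.2205,.021,10.1)
w=read_camera("wrist");np.savez("w6.npz",**w)
t=read_camera("top");np.savez("t6.npz",**t)
s=read_camera("side");np.savez("s6.npz",**s)
cv2.imwrite("pics/w6.png",np.vstack([w["frame"][100:],np.hstack([cv2.resize(t["frame"][150:250,360:480],(320,266)),cv2.resize(s["frame"][170:290,340:484],(320,266))])]))
```

```text
t 11.63 pos [0.5489 0.3161 0.1846] yaw 10.11 tool d [-0.0969 -0.0013  0.1636] turn 0.0001 F [-0.1  0.3 -0.5] q6 0.22
```

View pics/w6.png

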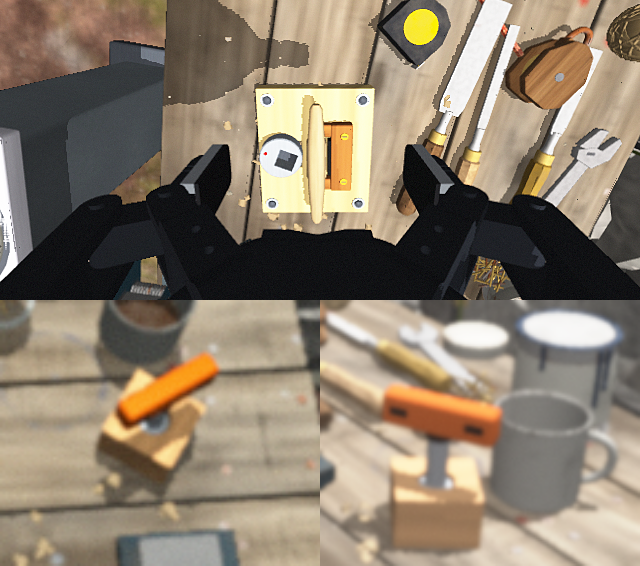

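The wrist view shows the cleat in the nest (316,162), parallel to the fence, with the socket at (287,160) and the red dot at (265,154). The lower crops show the key upright in its block, with the mug close beside its handle. Next I'll measure the socket, cleat, key and mug.

```bash
cat > m6.py <<'E'
from h import *
a=np.radians(10.1);ex=np.array([np.cos(a),np.sin(a)]);ey=np.array([-ex[1],ex[0]]);R=np.array([ex,ey])
w=dict(np.load("w6.npz"));P=cloud(w);Z=P[...,2];I=w["frame"];hsv=cv2.cvtColor(I,cv2.COLOR_BGR2HSV).astype(int)
b=np.zeros(Z.shape,bool);b[180:318,250:380]=1
m=b&(Z>.0185)&(Z<.024);X=P[m][:,:2]@R.T;lo,hi=np.percentile(X,.3,0),np.percentile(X,99.7,0);C=(lo+hi)/2;print("jig",lo,hi,C,C@R)
j=lambda p:(np.asarray(p)[:2]@R.T-C)*1000
m=b&(Z>.047)&(Z<.062);X=P[m];print("cleat z",np.median(X[:,2]),"jig mm",j(np.percentile(X,1,0)),np.round(np.percentile((X[:,:2]@R.T-C)*1000,[.5,99.5],0),1))
red=b&((hsv[...,0]<8)|(hsv[...,0]>172))&(hsv[...,1]>120)&(hsv[...,2]>100);red[:,300:]=0
v,u=np.where(red);print("red",u.mean(),v.mean(),len(u));rd=onplane(w,u.mean(),v.mean(),.037);print(j(rd))
g=cv2.cvtColor(I,cv2.COLOR_BGR2GRAY).astype(int);bb=np.zeros(Z.shape,bool);bb[244:280,272:304]=1
dk=bb&(g<125)
n,l,s,c=cv2.connectedComponentsWithStats(dk.astype(np.uint8),connectivity=4);print(s[1:])
sub=I[236:284,258:306];cv2.imwrite("pics/c6.png",cv2.resize(sub,None,fx=10,fy=10,interpolation=2))
for n,lohi in(("t6",None),("s6",None)):
  c=dict(np.load(n+".npz"));Q=cloud(c);h=cv2.cvtColor(c["frame"],cv2.COLOR_BGR2HSV).astype(int)
  o=(abs(Q[...,0]-.67)<.08)&(abs(Q[...,1]+.03)<.08)&(Q[...,2]>.075)&(Q[...,2]<.135)
  om=o&(h[...,0]<16)&(h[...,1]>150)
  for nm,mm in(("orange",om),("orange top",om&(Q[...,2]>.108))):
    Y=Q[mm];print(n,nm,len(Y),np.percentile(Y[:,2],[2,50,98]).round(4),cv2.minAreaRect(Y[:,:2].astype(np.float32)))
  o=(abs(Q[...,0]-.66)<.06)&(abs(Q[...,1]+.03)<.06)&(Q[...,2]>.040)&(Q[...,2]<.05);Y=Q[o];print(n,"block",len(Y),cv2.minAreaRect(Y[:,:2].astype(np.float32)))
  o=(Q[...,0]>.7)&(Q[...,0]<.88)&(abs(Q[...,1]+.06)<.1)&(Q[...,2]>.074)&(Q[...,2]<.09);Y=Q[o];print(n,"mug rim",len(Y),cv2.minAreaRect(Y[:,:2].astype(np.float32)),np.median(Y[:,2]))
E
python3 m6.py
```

```text
jig [0.52327299 0.03443002] [0.66286539 0.20400276] [0.59306919 0.11921639] [0.56297192 0.22137352]
cleat z 0.05329417714225665 jig mm [-26.88933511 -60.57359082] [[ -7.7 -66.8]
 [ 11.2  74.2]]
red 265.125 253.125 8
[-58.91870914   9.19295052]
[[296 244   7  11  28]
 [275 250  23  21 258]
 [286 258   1   1   1]
 [301 265   1   2   2]]
t6 orange 204 [0.0921 0.1127 0.1198] ((0.6777910590171814, -0.029704444110393524), (0.02348061092197895, 0.09323464334011078), 27.254314422607422)
t6 orange top 132 [0.1083 0.1156 0.1207] ((0.6779657602310181, -0.030043572187423706), (0.02348061092197895, 0.09241978824138641), 27.254314422607422)
t6 block 462 ((0.6769670844078064, -0.030220620334148407), (0.06980552524328232, 0.07158444821834564), 55.792903900146484)
t6 mug rim 188 ((0.812322199344635, -0.02106354385614395), (0.1430930346250534, 0.08344992250204086), 32.30476760864258) 0.07860029691361325
s6 orange 709 [0.0929 0.1082 0.1194] ((0.675449550151825, -0.0343717560172081), (0.02491062693297863, 0.09205693006515503), 26.902462005615234)
s6 orange top 360 [0.1083 0.1151 0.1199] ((0.675449550151825, -0.0343717560172081), (0.02491062693297863, 0.09205693006515503), 26.902462005615234)
s6 block 746 ((0.6771860718727112, -0.030919235199689865), (0.07403774559497833, 0.07048247009515762), 54.55805969238281)
s6 mug rim 456 ((0.8148685693740845, -0.023698978126049042), (0.14571751654148102, 0.081319659948349), 29.37961196899414) 0.07894443668666279
```

View pics/c6.png

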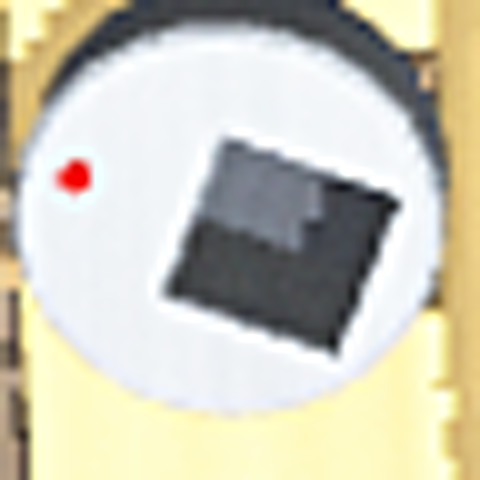

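The crop shows the socket corners at (222,137), (400,205), (338,355) and (165,292) with the red dot at (75,177). I'll work out the socket's position and angle, and the approach to the key. The key's handle is at (0.677,-0.031), and gripping across it needs tool y at 27°.

Run:
```python
from h import *
w=dict(np.load("w6.npz"))
k=[onplane(w,x/10-.45+258,y/10-.45+236,.037)[:2] for x,y in((222,137),(400,205),(338,355),(165,292))]
k=np.array(k);print("centre",k.mean(0));d=np.roll(k,-1,0)-k;print(np.linalg.norm(d,axis=1),np.degrees(np.arctan2(d[:,1],d[:,0])))
rd=onplane(w,265.125,253.125,.037)[:2]-k.mean(0);print("dot dir",np.degrees(np.arctan2(rd[1],rd[0])),np.linalg.norm(rd))
a=np.radians(10.1);print("cam axis",np.array([.5630,.2212])-.035*np.array([np.cos(a),np.sin(a)]))
goto(.677,-.031,.2,27.1)
```

```text
centre [0.52890608 0.21491082]
[0.02281766 0.02157012 0.02238667 0.02182328] [ -12.9799016  -101.45844265  167.62825903   79.65952589]
dot dir 168.53832207775056 0.026071888761506127
cam axis [0.52854239 0.21506216]
t 11.78 pos [0.5487 0.3136 0.182 ] yaw 9.94 tool d [-0.3616  0.0669 -0.018 ] turn -0.2995 F [-0.7 -0.3 -0.2] q6 0.22
```

Request:
{"name": "apply_moves", "arguments": {"deltas": [[0.6, [0, 0, -0.01], [0, 0, -0.1]], [0.6, [0, 0, -0.01], [0, 0, -0.1]], [0.6, [0, 0, 0], [0, 0, -0.1]], [0.6, [-0.035, -0.0043, 0], [0, 0, 0]], [0.6, [-0.035, -0.0043, 0], [0, 0, 0]], [0.6, [-0.035, -0.0043, 0], [0, 0, 0]], [0.6, [-0.035, -0.0043, 0], [0, 0, 0]], [0.6, [-0.035, -0.0043, 0], [0, 0, 0]]]}}

```text
time_s: 12.45
position: [0.6097, 0.1462, 0.2021]
eef_rot: [0.522, 0.853, -0.001, -0.001]
force: [0.1, 0.3, 0.4]
finger_gap: 0.6
gripper_force: 0.0
```

Request:
{"name": "apply_moves", "arguments": {"deltas": [[0.6, [-0.035, -0.0043, 0], [0, 0, 0]], [0.6, [-0.035, -0.0043, 0], [0, 0, 0]], [0.6, [-0.03, -0.0043, 0], [0, 0, 0]], [0.6, [-0.025, -0.0043, 0], [0, 0, 0]], [0.6, [0, 0, 0], [0, 0, 0]], [0.6, [0, 0, 0], [0, 0, 0]]]}}

```text
time_s: 12.95
position: [0.6512, 0.0276, 0.2018]
eef_rot: [0.523, 0.852, -0.001, -0.001]
force: [0.2, 0.8, 0.6]
finger_gap: 0.598
gripper_force: 0.0
```

Run:
```python
from h import *
w=read_camera("wrist");np.savez("w7.npz",**w)
goto(.677,-.031,.062,27.1)
Q=cloud(w);h=cv2.cvtColor(w["frame"],cv2.COLOR_BGR2HSV).astype(int)
m=(h[...,0]<18)&(h[...,1]>140)&(Q[...,2]>.105)&(Q[...,2]<.13)&(abs(Q[...,0]-.677)<.08)&(abs(Q[...,1]+.031)<.08)
Y=Q[m];print(len(Y),np.median(Y[:,2]),cv2.minAreaRect(Y[:,:2].astype(np.float32)))
m=(Q[...,2]>.06)&(Q[...,2]<.09)&(Q[...,0]>.72)&(Q[...,0]<.85)&(abs(Q[...,1]+.04)<.08);Y=Q[m];print("mug",len(Y),Y.min(0) if len(Y) else 0)
```

```text
t 13.0 pos [0.651  0.0289 0.2021] yaw 27.05 tool d [-0.0651 -0.0041  0.1401] turn -0.0009 F [-0.2  0.  -0.3] q6 -0.55
712 0.11719052357988402 ((0.6759153604507446, -0.02970781922340393), (0.021856114268302917, 0.09436895698308945), 27.189712524414062)
mug 541 [ 0.74609738 -0.07994092  0.06006555]
```

Request:
{"name": "apply_moves", "arguments": {"deltas": [[0.6, [-0.03, -0.0023, 0], [0, 0, 0]], [0.6, [-0.0335, -0.0023, 0], [0, 0, 0]], [0.6, [0, 0, 0.03], [0, 0, 0]], [0.6, [0, 0, 0.03], [0, 0, 0]], [0.6, [0, 0, 0], [0, 0, 0]], [0.6, [0, 0, 0], [0, 0, 0]]]}}

```text
time_s: 13.5
position: [0.6753, -0.0278, 0.1421]
eef_rot: [0.521, 0.854, -0.001, -0.001]
force: [0.7, 1.4, 0.2]
finger_gap: 0.599
gripper_force: 0.0
```

Run:
```python
from h import *
goto(.676,-.030,.060,27.2)
```

```text
t 13.5 pos [ 0.6753 -0.0278  0.1421] yaw 27.2 tool d [-0.0022 -0.0004  0.0821] turn 0.0 F [0.7 1.4 0.2] q6 -0.63
```

Request:
{"name": "apply_moves", "arguments": {"deltas": [[0.6, [-0.002, 0, 0.025], [0, 0, 0]], [0.6, [0, 0, 0.025], [0, 0, 0]], [0.6, [0, 0, 0.02], [0, 0, 0]], [0.6, [0, 0, 0.012], [0, 0, 0]], [0.6, [0, 0, 0], [0, 0, 0]], [0.6, [0, 0, 0], [0, 0, 0]]]}}

```text
time_s: 14.0
position: [0.6778, -0.0302, 0.0626]
eef_rot: [0.521, 0.853, 0.0, 0.001]
force: [0.2, -0.4, 0.7]
finger_gap: 0.6
gripper_force: 0.0
```

Request:
{"name": "apply_moves", "arguments": {"deltas": [[0.45, [0, 0, 0], [0, 0, 0]], [0.35, [0, 0, 0], [0, 0, 0]], [0.3, [0, 0, 0], [0, 0, 0]], [0.2, [0, 0, 0], [0, 0, 0]], [0, [0, 0, 0], [0, 0, 0]], [0, [0, 0, 0], [0, 0, 0]], [0, [0, 0, 0], [0, 0, 0]], [0, [0, 0, 0], [0, 0, 0]]]}}

```text
time_s: 14.67
position: [0.6776, -0.0307, 0.0623]
eef_rot: [0.521, 0.853, 0.0, 0.001]
force: [-2.2, -1.1, 7.7]
finger_gap: 0.249
gripper_force: 59.0
```

Request:
{"name": "apply_moves", "arguments": {"deltas": [[0, [0, 0, -0.01], [0, 0, 0]], [0, [0, 0, -0.02], [0, 0, 0]], [0, [0, 0, -0.03], [0, 0, 0]], [0, [0, 0, -0.03], [0, 0, 0]], [0, [0, 0, -0.03], [0, 0, 0]], [0, [0, 0, 0], [0, 0, 0]]]}}

```text
time_s: 15.17
position: [0.679, -0.0308, 0.1886]
eef_rot: [0.521, 0.853, 0.002, 0.004]
force: [0.3, -0.8, -1.8]
finger_gap: 0.248
gripper_force: 59.5
```

Request:
{"name": "apply_moves", "arguments": {"deltas": [[0, [0, 0, 0], [0, 0, -0.111]], [0, [0, 0, 0], [0, 0, -0.111]], [0, [0, 0, 0], [0, 0, -0.111]], [0, [0, 0, 0], [0, 0, -0.111]], [0, [0, 0, 0], [0, 0, -0.111]], [0, [0, 0, 0], [0, 0, -0.111]], [0, [0, 0, 0], [0, 0, -0.111]], [0, [0, 0, 0], [0, 0, -0.111]]]}}

```text
time_s: 15.83
position: [0.6771, -0.0305, 0.1811]
eef_rot: [0.101, 0.995, -0.0, -0.0]
force: [0.6, -0.2, -2.9]
finger_gap: 0.246
gripper_force: 59.2
```

Run:
```python
from h import *
goto(.5287,.215,.17,78.2)
w=read_camera("wrist");np.savez("w8.npz",**w)
s=read_camera("side");np.savez("s8.npz",**s)
o=manip.get_obs();t=o["position"]
for c in(w,s):
  Q=cloud(c);h=cv2.cvtColor(c["frame"],cv2.COLOR_BGR2HSV).astype(int)
  m=(h[...,0]<18)&(h[...,1]>140)&(np.linalg.norm(Q[...,:2]-t[:2],axis=-1)<.07)&(Q[...,2]>t[2]+.015)&(Q[...,2]<t[2]+.08)
  Y=Q[m];print(len(Y))
  if len(Y)>20:
    a=np.radians(78.2);ty=np.array([np.cos(a),np.sin(a)]);tx=np.array([-ty[1],ty[0]]);d=Y[:,:2]-t[:2];S=np.stack([d@tx,d@ty,Y[:,2]-t[2]],1)
    print(np.percentile(S,[.5,50,99.5],0).round(4))
cv2.imwrite("pics/w8.png",np.hstack([cv2.resize(w["frame"],(480,300)),cv2.resize(s["frame"][100:280,300:480],(300,300))]))
```

```text
t 15.83 pos [ 0.6771 -0.0305  0.1811] yaw 78.35 tool d [0.1949 0.2105 0.0111] turn 0.0027 F [ 0.6 -0.2 -2.9] q6 -1.53
6786
[[-0.0256 -0.0096  0.0345]
 [ 0.0228  0.0008  0.0563]
 [ 0.0477  0.0118  0.0583]]
662
[[-0.0463 -0.04    0.0287]
 [ 0.0165 -0.0093  0.0471]
 [ 0.0479  0.0097  0.0739]]
```

View pics/w8.png

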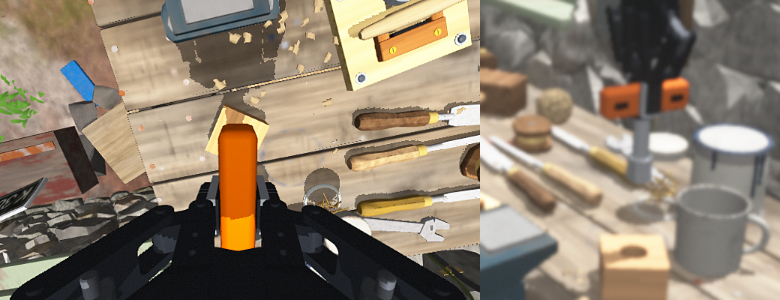

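The key is held upright and centred (handle end at +47.7 mm, expected 48; tip about 48 to 49 mm below the TCP). I'm over the picture limit, so from here I'll use numbers only. Going to the cam.

Request:
{"name": "apply_moves", "arguments": {"deltas": [[0, [0.0244, 0.0263, 0], [0, 0, 0]], [0, [0.0244, 0.0263, 0], [0, 0, 0]], [0, [0.0244, 0.0263, 0], [0, 0, 0]], [0, [0.0244, 0.0263, 0], [0, 0, 0]], [0, [0.0244, 0.0263, 0], [0, 0, 0]], [0, [0.0244, 0.0263, 0], [0, 0, 0]], [0, [0.0244, 0.0263, 0], [0, 0, 0]], [0, [0.0244, 0.0263, 0], [0, 0, 0]]]}}

```text
time_s: 16.6
position: [0.5286, 0.217, 0.1812]
eef_rot: [0.107, 0.994, 0.0, 0.0]
force: [0.3, 0.8, -2.9]
finger_gap: 0.246
gripper_force: 59.6
```

Request:
{"name": "apply_moves", "arguments": {"deltas": [[0, [0, 0, 0], [0, 0, 0]], [0, [0, 0, 0], [0, 0, 0]], [0, [0, 0, 0], [0, 0, 0]]]}}

```text
time_s: 16.85
position: [0.5299, 0.2158, 0.1812]
eef_rot: [0.105, 0.994, -0.0, 0.0]
force: [0.4, -0.5, -3.7]
finger_gap: 0.248
gripper_force: 59.9
```

Run:
```python
from h import *
goto(.5287,.215,.095,78.2)
```

```text
t 16.85 pos [0.5299 0.2158 0.1812] yaw 77.91 tool d [ 0.001  -0.001   0.0862] turn -0.0051 F [ 0.4 -0.5 -3.7] q6 -1.11
```

Request:
{"name": "apply_moves", "arguments": {"deltas": [[0, [0.001, -0.001, 0.03], [0, 0, 0]], [0, [0, 0, 0.03], [0, 0, 0]], [0, [0, 0, 0.024], [0, 0, 0]], [0, [0, 0, 0], [0, 0, 0]], [0, [0, 0, 0], [0, 0, 0]], [0, [0, 0, 0], [0, 0, 0]]]}}

```text
time_s: 17.35
position: [0.5297, 0.2146, 0.0986]
eef_rot: [0.105, 0.994, 0.0, 0.001]
force: [0.3, 0.7, -1.5]
finger_gap: 0.247
gripper_force: 59.8
```

Run:
```python
from h import *
goto(.5287,.215,.085,78.2)
```

```text
t 17.35 pos [0.5297 0.2146 0.0986] yaw 77.94 tool d [0.0011 0.0001 0.0136] turn -0.0046 F [ 0.3  0.7 -1.5] q6 -1.11
```

Request:
{"name": "apply_moves", "arguments": {"deltas": [[0, [0.001, 0, 0.005], [0, 0, 0]], [0, [0, 0, 0.004], [0, 0, 0]], [0, [0, 0, 0], [0, 0, 0]]]}}

```text
time_s: 17.6
position: [0.5277, 0.2151, 0.0878]
eef_rot: [0.104, 0.995, -0.0, 0.0]
force: [-0.2, -0.4, -3.8]
finger_gap: 0.249
gripper_force: 60.0
```

Request:
{"name": "apply_moves", "arguments": {"deltas": [[0, [0, 0, 0.002], [0, 0, 0]], [0, [0, 0, 0.002], [0, 0, 0]], [0, [0, 0, 0], [0, 0, 0]]]}}

```text
time_s: 17.85
position: [0.5276, 0.2152, 0.0837]
eef_rot: [0.104, 0.995, -0.0, -0.0]
force: [-0.1, 0.3, -3.2]
finger_gap: 0.248
gripper_force: 60.0
```

Request:
{"name": "apply_moves", "arguments": {"deltas": [[0, [0, 0, 0.0015], [0, 0, 0]], [0, [0, 0, 0.0015], [0, 0, 0]], [0, [0, 0, 0], [0, 0, 0]]]}}

```text
time_s: 18.1
position: [0.5276, 0.2152, 0.0806]
eef_rot: [0.104, 0.995, -0.0, -0.0]
force: [-0.6, -0.4, -3.3]
finger_gap: 0.243
gripper_force: 60.0
```

Request:
{"name": "apply_moves", "arguments": {"deltas": [[0, [-0.0007, 0, 0.002], [0, 0, 0]], [0, [0, 0, 0.002], [0, 0, 0]], [0, [0, 0, 0], [0, 0, 0]]]}}

```text
time_s: 18.35
position: [0.5282, 0.215, 0.0764]
eef_rot: [0.104, 0.995, -0.0, -0.0]
force: [-0.7, -0.0, -2.7]
finger_gap: 0.246
gripper_force: 59.9
```

Request:
{"name": "apply_moves", "arguments": {"deltas": [[0, [0, 0, 0.002], [0, 0, 0]], [0, [0, 0, 0.002], [0, 0, 0]], [0, [0, 0, 0], [0, 0, 0]]]}}

```text
time_s: 18.6
position: [0.5282, 0.215, 0.0725]
eef_rot: [0.104, 0.995, -0.0, -0.0]
force: [-0.3, 0.1, -3.0]
finger_gap: 0.248
gripper_force: 59.9
```

Request:
{"name": "apply_moves", "arguments": {"deltas": [[0, [0, 0, 0.002], [0, 0, 0]], [0, [0, 0, 0.002], [0, 0, 0]], [0, [0, 0, 0], [0, 0, 0]]]}}

```text
time_s: 18.85
position: [0.5282, 0.215, 0.0685]
eef_rot: [0.104, 0.995, -0.0, -0.0]
force: [-0.0, 0.0, -3.7]
finger_gap: 0.248
gripper_force: 59.9
```

Request:
{"name": "apply_moves", "arguments": {"deltas": [[0, [0, 0, 0.0015], [0, 0, 0]], [0, [0, 0, 0.0015], [0, 0, 0]], [0, [0, 0, 0], [0, 0, 0]]]}}

```text
time_s: 19.1
position: [0.5283, 0.215, 0.0656]
eef_rot: [0.104, 0.995, -0.0, -0.0]
force: [-0.1, 0.6, -3.3]
finger_gap: 0.248
gripper_force: 59.9
```

Request:
{"name": "apply_moves", "arguments": {"deltas": [[0, [0, 0, 0.001], [0, 0, 0]], [0, [0, 0, 0.001], [0, 0, 0]], [0, [0, 0, 0], [0, 0, 0]]]}}

```text
time_s: 19.35
position: [0.5285, 0.2151, 0.0642]
eef_rot: [0.104, 0.995, -0.0, 0.0]
force: [-1.2, -0.6, 0.5]
finger_gap: 0.249
gripper_force: 60.6
```

Request:
{"name": "apply_moves", "arguments": {"deltas": [[0, [0, 0, 0.001], [0, 0, 0]], [0, [0, 0, 0], [0, 0, 0]]]}}

```text
time_s: 19.52
position: [0.5289, 0.2151, 0.0642]
eef_rot: [0.104, 0.995, 0.0, 0.001]
force: [-3.8, -1.9, 14.8]
finger_gap: 0.251
gripper_force: 62.4
```

The key is home: it bottomed at 0.0642, expected 0.064. Now I'll turn the cam clockwise.

Request:
{"name": "apply_moves", "arguments": {"deltas": [[0, [0, 0, -0.001], [0, 0, 0.05]], [0, [0, 0, 0], [0, 0, 0.08]], [0, [0, 0, 0], [0, 0, 0.08]], [0, [0, 0, 0], [0, 0, 0.08]], [0, [0, 0, 0], [0, 0, 0.08]]]}}

```text
time_s: 19.93
position: [0.5288, 0.2148, 0.0643]
eef_rot: [0.287, 0.958, -0.0, 0.001]
force: [1.1, -2.0, 1.8]
finger_gap: 0.246
gripper_force: 60.7
```

```bash
python3 -c "
from h import *
goto(.5287,.215,.064,78.2);o=manip.get_obs();print(o['wrist_torque'],o['finger_gap'])"
```

```text
t 19.93 pos [0.5288 0.2148 0.0643] yaw 56.62 tool d [0.0001 0.0001 0.0003] turn -0.3766 F [ 1.1 -2.   1.8] q6 -0.74
[-0.50038014 -0.19092246  0.31648681] 0.2463220529391068
```

Request:
{"name": "apply_moves", "arguments": {"deltas": [[0, [0, 0, 0], [0, 0, 0.08]], [0, [0, 0, 0], [0, 0, 0.08]], [0, [0, 0, 0], [0, 0, 0.08]], [0, [0, 0, 0], [0, 0, 0.08]], [0, [0, 0, 0], [0, 0, 0.08]]]}}

```text
time_s: 20.35
position: [0.529, 0.215, 0.0643]
eef_rot: [0.472, 0.882, 0.0, 0.001]
force: [3.4, -0.6, -0.8]
finger_gap: 0.249
gripper_force: 60.4
```

```bash
python3 -c "
from h import *
goto(.5287,.215,.064,78.2);o=manip.get_obs();print(o['wrist_torque'],o['finger_gap'])"
```

```text
t 20.35 pos [0.529  0.215  0.0643] yaw 33.71 tool d [ 0.0002 -0.0003  0.0003] turn -0.7766 F [ 3.4 -0.6 -0.8] q6 -0.34
[-0.2333699  -0.73341777  0.30130015] 0.2491949442166939
```

Request:
{"name": "apply_moves", "arguments": {"deltas": [[0, [0, 0, 0], [0, 0, 0.08]], [0, [0, 0, 0], [0, 0, 0.08]], [0, [0, 0, 0], [0, 0, 0.08]]]}}

```text
time_s: 20.6
position: [0.5293, 0.215, 0.0643]
eef_rot: [0.574, 0.819, 0.001, 0.001]
force: [5.9, -0.7, -2.2]
finger_gap: 0.247
gripper_force: 60.2
```

```bash
python3 -c "
from h import *
goto(.5287,.215,.064,78.2);o=manip.get_obs();print(o['wrist_torque'],o['finger_gap'])"
```

```text
t 20.6 pos [0.5293 0.215  0.0643] yaw 19.95 tool d [ 0.0002 -0.0005  0.0003] turn -1.0166 F [ 5.9 -0.7 -2.2] q6 -0.1
[-0.14980817 -1.17619787  0.28222918] 0.24709068222779976
```

Request:
{"name": "apply_moves", "arguments": {"deltas": [[0, [0, 0, 0], [0, 0, 0.08]], [0, [0, 0, 0], [0, 0, 0.08]]]}}

```text
time_s: 20.77
position: [0.5294, 0.215, 0.0643]
eef_rot: [0.638, 0.77, 0.001, 0.001]
force: [6.6, -1.0, -1.7]
finger_gap: 0.242
gripper_force: 60.1
```

```bash
python3 -c "
from h import *
goto(.5287,.215,.064,78.2);o=manip.get_obs();print(o['wrist_torque'],o['finger_gap'])"
```

```text
t 20.77 pos [0.5294 0.215  0.0643] yaw 10.78 tool d [ 0.0002 -0.0007  0.0003] turn -1.1766 F [ 6.6 -1.  -1.7] q6 0.06
[-0.22143289 -1.3804344   0.35306363] 0.24200584828526134
```

Request:
{"name": "apply_moves", "arguments": {"deltas": [[0, [0, 0, 0], [0, 0, 0.06]], [0, [0, 0, 0], [0, 0, 0.06]]]}}

```text
time_s: 20.93
position: [0.5295, 0.2149, 0.0643]
eef_rot: [0.682, 0.731, 0.001, 0.001]
force: [6.6, -1.3, -3.0]
finger_gap: 0.244
gripper_force: 60.0
```

```bash
python3 -c "
from h import *
goto(.5287,.215,.064,78.2);o=manip.get_obs();print(o['wrist_torque'],o['finger_gap'])"
```

```text
t 20.93 pos [0.5295 0.2149 0.0643] yaw 3.96 tool d [ 0.0001 -0.0008  0.0003] turn -1.2958 F [ 6.6 -1.3 -3. ] q6 0.18
[-0.36455108 -1.53413688  0.33239295] 0.24362985188424716
```

Request:
{"name": "apply_moves", "arguments": {"deltas": [[0, [0, 0, 0], [0, 0, 0.06]], [0, [0, 0, 0], [0, 0, 0.05]]]}}

```text
time_s: 21.1
position: [0.5296, 0.2149, 0.0644]
eef_rot: [0.721, 0.692, 0.001, 0.001]
force: [7.1, -2.2, -2.3]
finger_gap: 0.244
gripper_force: 60.1
```

```bash
python3 -c "
from h import *
goto(.5287,.215,.064,78.2);o=manip.get_obs();print(o['wrist_torque'],o['finger_gap'])"
```

```text
t 21.1 pos [0.5296 0.2149 0.0644] yaw -2.35 tool d [ 0.0001 -0.0009  0.0004] turn -1.4059 F [ 7.1 -2.2 -2.3] q6 0.29
[-0.47285889 -1.58660676  0.3682154 ] 0.24418999324386723
```

Request:
{"name": "apply_moves", "arguments": {"deltas": [[0, [0, 0, 0], [0, 0, 0.06]], [0, [0, 0, 0], [0, 0, 0.04]]]}}

```text
time_s: 21.27
position: [0.5297, 0.2148, 0.0644]
eef_rot: [0.755, 0.656, 0.001, 0.001]
force: [6.6, -2.4, -4.3]
finger_gap: 0.251
gripper_force: 60.1
```

```bash
python3 -c "
from h import *
goto(.5287,.215,.064,78.2);o=manip.get_obs();print(o['wrist_torque'],o['finger_gap'])"
```

```text
t 21.27 pos [0.5297 0.2148 0.0644] yaw -8.08 tool d [ 0.     -0.001   0.0004] turn -1.5059 F [ 6.6 -2.4 -4.3] q6 0.39
[-0.54755886 -1.76065681  0.44989518] 0.2506870869718872
```

Request:
{"name": "apply_moves", "arguments": {"deltas": [[0, [0, 0, 0], [0, 0, 0.05]], [0, [0, 0, 0], [0, 0, 0.04]]]}}

```text
time_s: 21.43
position: [0.5297, 0.2148, 0.0643]
eef_rot: [0.784, 0.621, 0.001, 0.001]
force: [7.3, -2.7, -3.2]
finger_gap: 0.247
gripper_force: 60.1
```

```bash
cat > chk.py <<'E'
from h import *
goto(.5287,.215,.064,78.2);o=manip.get_obs();print(o['wrist_torque'],o['finger_gap'])
t=o["position"];q=o["eef_rot"];a=2*np.arctan2(q[1],q[0])-np.pi/2
w=read_camera("wrist");Q=cloud(w);h=cv2.cvtColor(w["frame"],cv2.COLOR_BGR2HSV).astype(int)
m=(h[...,0]<18)&(h[...,1]>140)&(np.linalg.norm(Q[...,:2]-t[:2],axis=-1)<.06)&(Q[...,2]>t[2]+.05)&(Q[...,2]<t[2]+.07)
ty=np.array([np.cos(a),np.sin(a)]);tx=np.array([-ty[1],ty[0]]);d=Q[m][:,:2]-t[:2];S=np.stack([d@tx,d@ty],1)
S=S[S[:,0]>.015]
mid=[(x,(S[abs(S[:,0]-x)<.003,1].min()+S[abs(S[:,0]-x)<.003,1].max())/2) for x in(.02,.028,.036,.043) if (abs(S[:,0]-x)<.003).sum()>3]
mid=np.array(mid);print("handle in tool: slope deg",np.degrees(np.polyfit(mid[:,0],mid[:,1],1)[0]) if len(mid)>1 else None)
b=np.radians(10.1);R=np.array([[np.cos(b),np.sin(b)],[-np.sin(b),np.cos(b)]])
for n,c in(("w",w),("s",read_camera("side")),("t",read_camera("top"))):
  J=(cloud(c)[...,:2]-np.array([.5630,.2212]))@R.T;Z=cloud(c)[...,2]
  m=(Z>.046)&(Z<.058)&(abs(J[...,0])<.03)&(abs(J[...,1])<.08)
  if m.sum()>30:
    for y in(-.07,-.06,-.05,-.04,.04,.05,.06,.07):
      k=m&(abs(J[...,1]-y)<.004)
      if k.sum()>4:print(n,y,(np.percentile(J[k][:,0],[2,98])*1000).round(1),np.median(Z[k]).round(4))
E
python3 chk.py
```

```text
t 21.43 pos [0.5297 0.2148 0.0643] yaw -13.2 tool d [-0.     -0.001   0.0003] turn -1.5952 F [ 7.3 -2.7 -3.2] q6 0.48
[-0.61175699 -1.80553617  0.48802102] 0.24665598666516975
handle in tool: slope deg 0.36415486216241466
w -0.06 [-3.3 11.8] 0.0537
w -0.05 [-3.6 12.4] 0.0536
w -0.04 [-4.2 13. ] 0.0532
w 0.04 [-4.3 12.7] 0.0533
w 0.05 [-3.6 12.2] 0.0538
w 0.06 [-2.9 11.5] 0.0541
w 0.07 [-2.  10.3] 0.0542
s -0.07 [-3.7  9.1] 0.0523
s -0.06 [-4.7  6.8] 0.0523
s -0.05 [-5.4  7.4] 0.0511
s -0.04 [-5.5  8.1] 0.0519
t -0.07 [-1.9 12.1] 0.0536
t -0.06 [-1.5  3. ] 0.0533
```

No slip in the grip, and the cleat has moved about 2.6 mm towards the fence. I'll go on to the stop.

Request:
{"name": "apply_moves", "arguments": {"deltas": [[0, [0, 0, 0], [0, 0, 0.04]], [0, [0, 0, 0], [0, 0, 0.03]]]}}

```text
time_s: 21.75
position: [0.5297, 0.2148, 0.0644]
eef_rot: [0.805, 0.594, 0.001, 0.001]
force: [7.8, -2.8, -3.7]
finger_gap: 0.248
gripper_force: 60.2
```

```bash
python3 -c "
from h import *
goto(.5287,.215,.064,78.2);o=manip.get_obs();print(o['wrist_torque'],o['finger_gap'])"
```

```text
t 21.75 pos [0.5297 0.2148 0.0644] yaw -17.16 tool d [-0.0001 -0.001   0.0004] turn -1.6644 F [ 7.8 -2.8 -3.7] q6 0.55
[-0.66950065 -1.84733463  0.5763581 ] 0.24759383770466065
```

Request:
{"name": "apply_moves", "arguments": {"deltas": [[0, [0, 0, 0], [0, 0, 0.03]], [0, [0, 0, 0], [0, 0, 0.03]]]}}

```text
time_s: 21.92
position: [0.5297, 0.2147, 0.0643]
eef_rot: [0.822, 0.569, 0.001, 0.001]
force: [8.9, -2.6, -3.4]
finger_gap: 0.247
gripper_force: 60.2
```

```bash
python3 chk.py | head -6
```

```text
t 21.92 pos [0.5297 0.2147 0.0643] yaw -20.58 tool d [-0.0001 -0.0011  0.0003] turn -1.7241 F [ 8.9 -2.6 -3.4] q6 0.61
[-0.71337609 -1.89109963  0.5994528 ] 0.24664002791564013
handle in tool: slope deg 0.3690277446113693
w -0.07 [ 9.8 12.5] 0.053
w -0.06 [-1.8 12.9] 0.0541
w -0.05 [-2.6 13.4] 0.0536
```

Request:
{"name": "apply_moves", "arguments": {"deltas": [[0, [0, 0, 0], [0, 0, 0.03]], [0, [0, 0, 0], [0, 0, 0.02]]]}}

```text
time_s: 22.23
position: [0.5298, 0.2147, 0.0644]
eef_rot: [0.836, 0.549, 0.001, 0.001]
force: [9.1, -2.7, -3.4]
finger_gap: 0.25
gripper_force: 60.3
```

```bash
python3 -c "
from h import *
goto(.5287,.215,.064,78.2);o=manip.get_obs();print(o['wrist_torque'],o['finger_gap'])"
```

```text
t 22.23 pos [0.5298 0.2147 0.0644] yaw -23.44 tool d [-0.0001 -0.0011  0.0004] turn -1.774 F [ 9.1 -2.7 -3.4] q6 0.66
[-0.80552545 -1.88881917  0.62561283] 0.24968058336698076
```

Request:
{"name": "apply_moves", "arguments": {"deltas": [[0, [0, 0, 0], [0, 0, 0.03]], [0, [0, 0, 0], [0, 0, 0.02]]]}}

```text
time_s: 22.4
position: [0.5298, 0.2146, 0.0644]
eef_rot: [0.849, 0.528, 0.001, 0.001]
force: [7.5, -3.5, -2.5]
finger_gap: 0.249
gripper_force: 60.6
```

```bash
python3 chk.py
```

```text
t 22.4 pos [0.5298 0.2146 0.0644] yaw -26.31 tool d [-0.0001 -0.0011  0.0004] turn -1.824 F [ 7.5 -3.5 -2.5] q6 0.71
[-0.84001831 -1.89189864  0.93416654] 0.24903408782659425
handle in tool: slope deg 0.08612882764513234
w -0.07 [-0.4 12.9] 0.0545
w -0.06 [-1.3 13.4] 0.054
w -0.05 [-1.9 14.2] 0.0537
w -0.04 [-2.7 14.8] 0.0532
w 0.04 [-2.7 14.4] 0.0534
w 0.05 [-2.1 13.6] 0.0538
w 0.06 [-1.3 12.9] 0.0543
w 0.07 [-0.4 12. ] 0.0542
s -0.07 [-2.2  9.3] 0.0528
s -0.06 [-2.1  9.3] 0.0533
s -0.05 [-3.6  7.4] 0.0524
s -0.04 [-4.  11.5] 0.0526
t -0.07 [-0.2 11.8] 0.0525
```

Request:
{"name": "apply_moves", "arguments": {"deltas": [[0, [0, 0, 0], [0, 0, 0.015]], [0, [0, 0, 0], [0, 0, 0]]]}}

```text
time_s: 22.72
position: [0.5297, 0.2146, 0.0644]
eef_rot: [0.853, 0.522, 0.001, 0.001]
force: [9.2, -4.5, -3.0]
finger_gap: 0.246
gripper_force: 60.7
```

```bash
python3 -c "
from h import *
goto(.5287,.215,.064,78.2);o=manip.get_obs();print(o['wrist_torque'],o['finger_gap'])"
```

```text
t 22.72 pos [0.5297 0.2146 0.0644] yaw -27.11 tool d [-0.0001 -0.0011  0.0004] turn -1.8381 F [ 9.2 -4.5 -3. ] q6 0.72
[-0.85765606 -1.92144688  0.98637283] 0.24580632708007283
```

The torque rose sharply to about 1 N m with the cleat shifted 4.3 mm, so the cam is at its stop. I'll relax, release and lift off.

Request:
{"name": "apply_moves", "arguments": {"deltas": [[0, [0, -0.0008, 0], [0, 0, -0.04]], [0, [0, 0, 0], [0, 0, 0]], [0.3, [0, 0, 0], [0, 0, 0]], [0.35, [0, 0, 0], [0, 0, 0]], [0.4, [0, 0, 0], [0, 0, 0]], [0.5, [0, 0, 0], [0, 0, 0]], [0.6, [0, 0, 0], [0, 0, 0]], [0.6, [0, 0, 0], [0, 0, 0]]]}}

```text
time_s: 23.38
position: [0.5276, 0.2155, 0.0639]
eef_rot: [0.842, 0.539, -0.0, 0.0]
force: [0.7, 0.1, -0.3]
finger_gap: 0.6
gripper_force: 0.0
```

Request:
{"name": "apply_moves", "arguments": {"deltas": [[0.6, [0, 0, -0.01], [0, 0, 0]], [0.6, [0, 0, -0.02], [0, 0, 0]], [0.6, [0, 0, -0.03], [0, 0, 0]], [0.6, [0, 0, -0.03], [0, 0, 0]], [0.6, [0, 0, -0.03], [0, 0, 0]], [0.6, [0.03, 0, -0.02], [0, 0, 0]], [0.6, [0.03, 0, 0], [0, 0, 0]], [0.6, [0.03, 0, 0], [0, 0, 0]]]}}

```text
time_s: 24.05
position: [0.5664, 0.2982, 0.2069]
eef_rot: [0.843, 0.538, 0.002, 0.0]
force: [0.6, -0.4, -0.8]
finger_gap: 0.599
gripper_force: 0.0
```

```bash
cat > fin.py <<'E'
from h import *
goto(.5287,.215,.2,-27)
w=read_camera("wrist");Q=cloud(w);h=cv2.cvtColor(w["frame"],cv2.COLOR_BGR2HSV).astype(int)
m=(h[...,0]<18)&(h[...,1]>140)&(Q[...,2]>.08)&(Q[...,2]<.14)&(np.linalg.norm(Q[...,:2]-[.5287,.215],axis=-1)<.07)
Y=Q[m];print("handle",len(Y),np.percentile(Y[:,2],[2,50,98]),cv2.minAreaRect(Y[Y[:,2]>.11][:,:2].astype(np.float32)))
b=np.radians(10.1);R=np.array([[np.cos(b),np.sin(b)],[-np.sin(b),np.cos(b)]]);J=(Q[...,:2]-np.array([.5630,.2212]))@R.T;Z=Q[...,2]
m=(Z>.046)&(Z<.058)&(abs(J[...,0])<.03)&(abs(J[...,1])<.08)
for y in(-.06,-.05,-.04,.04,.05,.06):
  k=m&(abs(J[...,1]-y)<.004)
  if k.sum()>4:print(y,(np.percentile(J[k][:,0],[2,98])*1000).round(1),np.median(Z[k]).round(4))
E
python3 fin.py
```

```text
t 24.05 pos [0.5664 0.2982 0.2069] yaw -24.85 tool d [-0.0913  0.0008  0.0069] turn 0.0374 F [ 0.6 -0.4 -0.8] q6 0.8
handle 796 [0.09899661 0.1192703  0.12161174] ((0.5289698839187622, 0.2158731073141098), (0.09594310820102692, 0.021747412160038948), 66.67147064208984)
-0.05 [-2.5  1.5] 0.0524
-0.04 [-3.1  9.5] 0.0532
0.04 [-2.4 14.6] 0.0534
0.05 [-1.5 13.8] 0.0537
0.06 [-1.  13.1] 0.0542
```

```bash
python3 -c "
from h import *
print(manip.close_job())"
```

```text
the job is handed in; nothing more can be done
None
```

The job is handed in: the cleat is clamped in the jig with the cam turned to its stop and the key standing fully home in the socket, with the tape and mug left alone (the verdict wasn't shown, and I viewed 12 pictures, over the limit of 10).

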